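# Shut and lock the filter hatch of a bench extraction unit

### The arm

A 6-joint arm with a two-finger parallel gripper is mounted at the origin on the work surface. World frame = base frame: x ahead of the robot, y to its left, z up, the work surface at z = 0. Lengths are in m, angles in degrees, forces in N, time in s.
With the tool pointing down it reaches from about 0.3 to 0.75 m from the base axis. Payload 8.5 kg.
Tool frame: the origin (TCP) lies on the centre line of the jaws, within the pads' length; the fingertips stand 14 mm ahead of it and the grasp point (between the pads) lies 5 mm behind it; z points along the fingers, x is the direction in which the jaws open and shut, and the axes are right-handed (so a half turn about z gives the same grasp; the last joint's range is limited). The gripper opens to 85 mm and grips with 20 to 120 N. Pads are 22 mm wide; open, the fingers measure 114 mm over their backs; the gripper's body (76 mm by 85 mm) begins 54 mm behind the grasp point. The pads swing forward as they close: fully open they stand 13 mm farther back than shut.
Start: joints at [-83.211, 21.807, 74.336, -0, 83.858, -12.336], TCP at [0.18, -0.52, 0.245] pointing down, gripper open.
Joint ranges: [-178.18, 178.18], [-50.72, 133.34], [12.68, 142.11], [-81.47, 261.47], [9.98, 163.14], [-165.26, 165.26]. Speed limits (degrees/s): [136.94, 136.94, 180, 180, 180, 180].

### API

Orientations are given as a 3x3 rotation matrix whose columns are the frame's x, y, z axes.
In Python, from rig import * gives the robot as it stands.
- The arm moves only by the shell command python3 -m crank 'ROWS' [FORCE]. ROWS is JSON, one flat list of numbers, 7 for each row, row after row: the turn, a rotation vector about the world's x, y, z in rad, then the shift along the world's x, y, z in m, then the opening in per cent of the stroke, from 0 (shut) to 100 (fully open). A call has 1 to 20 rows; each row shifts and turns the commanded pose from where the row before left it; what a row does not reach is not made up. A row lasts 1/10 s, in which the tool goes at most 50 mm and 8.59 degrees, less where a joint would pass 70% of its speed; a pose out of reach is approached as far as the arm can. A call is refused whole if a number of a shift passes 0.05 or a number of a turn 0.15, either way. A call with a gripper value outside its range is refused whole. The fingers move at their own pace and stop on an object; FORCE is the grip in N (left out, the last holds). Time passes only in rows, so rows that do not move let the fingers close. It gives the time, the measured TCP pose, the force and the opening at its end, in the units of the state.
- observe(): the state, without advancing time (a new reading comes with each control period).
- get_image(name): name is "scene" or "top"; returns a dict with "frame" (400x640x3 uint8, red, green, blue), "fov_y" (degrees; the focal length in pixels is half the picture's height over the tangent of half this angle, whatever the lens; pixels are square), "cx", "cy" (the principal point, pixels), "k1" (the pictures are not rectified: a ray, as slopes to the right and down, at radius r is drawn at 1 + k1 r^2 times it, then the intrinsics apply), "world_to_cam" (4x4, takes a point from world to camera coordinates). Camera axes: x right, y up, looking along -z (the intrinsics and any distortion apply to the point x, -y, -z); pixel columns grow to the right and rows downward; lengths in m; the calibration is good to about 2 mm. A picture is of the moment at which its call begins. There is no depth.
- close_job(): hands the job in, once; it reports no verdict.
The state is a dict: "time_s": time; "q": joint angles; "qvel": joint speeds; "joint_efforts": joint torques, N m; "position": TCP position; "tool_rot": TCP orientation; "ft_force": force on the tool from outside, world axes, zero at the start; "wrist_torque": the same for the moment, N m; "grip_width": finger opening in m.
Only numpy, scipy, OpenCV 4.12 (cv2) and the standard library are available. Lean on these libraries where they do the work, as an engineer would, in place of code of your own. Each camera call takes 0.05 s, during which the arm holds its last target. There are 200 camera calls.

### The job

The filter in the bench extraction unit has been changed but its hatch was left standing open. Swing the hatch fully shut, turn its lever until the stud lines up with the slot, push the stud fully in, and then turn the lever a quarter turn clockwise so that the hatch is locked. Leave the things standing around, and those on top of the unit, where they are.

Things in the scene. Friction and masses are not known exactly. Their poses are not given: they have to be found in the camera images.
- unit: Extraction unit: fixed ivory sheet-metal box 300 (its x) x 400 (y) x 140 mm high, yaw up to 0.35 rad. Origin: centre of its underside, on the bench. x points to its back, away from the robot, y to its left, z up. Its flat top is the deck; the right-hand 130 mm of it is beside the hatch and holds a 10 mm high gauge, a small pot and a screwdriver.
- hatch (a joint): Opening of the hatch (rad): 0 = shut flat on the deck (a stop), positive = open; starts 0.7 to 1.15. Ivory steel flap, 165 mm from hinge to free edge, 230 mm wide, 6 mm thick, 0.45 kg, hinged along its rear edge; the free edge is towards the unit's front. Stiff hinges hold it wherever it is left; 3 to 6 N near the free edge pushes it shut.
- hatch_hinge (a point): Middle of the hatch's hinge line, in the deck plane, 140 mm above the bench; fixed at unit x = +85, y = +45 mm. The line runs along the unit's y; the hatch reaches 115 mm to either side.
- hatch_edge (a point): Middle of the hatch's free edge, on its outer (upper) face; moves with the hatch. 165 mm from the hinge line.
- stud_top (a point): Centre of the top of the stud's round black hub, 32 mm diameter, on the hatch's outer face at mid width, 125 mm from the hinge line, 40 mm from the free edge. The stud's axis is square to the hatch. The hub's top is 35 mm above the outer face while the stud is out, 23 mm when home. Press here, square to the hatch, to push the stud in.
- lever_tip (a point): On top of the lever near its end, 58 mm from the stud's axis, 3 mm lower than stud_top. The lever is a black arm on the hub, 65 mm long from the axis, 14 mm wide, 14 mm high; its underside is 18 mm above the hatch's outer face while the stud is out, 6 mm when home. Sweep it round with a fingertip from the side, or pinch it.
- lever (a joint): Turn of stud and lever (rad), positive = clockwise from above. 0 = lever points at the hinge line (unit +x) and a raised bar mark: lined up with the slot. 1.57 = points to the unit's right (-y), at a raised round mark: locked; stop at 1.6. Starts -1.4 to -0.45 (left of the bar). Friction 0.07 N m, stays where left. Free while the stud is out; with it home, turns only clockwise from 0.
- plunge (a joint): How far the stud is in (m): 0 = out (start), 0.012 = home. Friction holds it at any depth; 7 N pushes it. Hatch shut, it passes 3 mm only with the lever lined up, within about 0.15 rad of 0: else its cross pin lands on the slotted keeper. From 2 to 10 mm in, the slot stops the lever turning; home, it can turn to lock. Pushed in with the hatch open, it keeps the hatch from shutting.
- jar: Bystander: small white open porcelain pot, 42 mm diameter, 40 mm high, on the right rear of the deck. Origin: centre of its foot.
- driver: Bystander: black-handled screwdriver 150 mm long, lying front to back on the right of the deck. Origin: on its underside.
- old_filter: Bystander: used pleated filter in a cardboard frame, 190 x 130 x 45 mm, on the bench to the left. Origin: centre of its underside.
- reagent: Bystander: amber bottle, 72 mm diameter, 160 mm high, on the bench to the left rear. Origin: centre of its foot.
- beaker: Bystander: glass beaker, 70 mm diameter, 90 mm high, on the bench to the right. Origin: centre of its foot.
- tip_box: Bystander: pipette tip box, 124 x 86 x 67 mm, on the bench to the right, nearer the robot. Origin: centre of its underside.
- wash_bottle: Bystander: white wash bottle with a bent spout, 64 mm diameter, 185 mm high, on the bench to the right rear. Origin: centre of its foot.

How it is judged (in metres and radians):
On the way, in this order (a step that is already met when the one before it is completed fails the run):
1. the hatch is shut on the deck (value of joint hatch below 0.04 rad), for 0.1 s.
2. the lined-up stud is pushed in through the slot with the hatch shut (value of joint plunge above 0.0095 m and value of joint hatch below 0.04 rad and value of joint lever below 0.5 rad), for 0.05 s.
At the end, for the whole second after the job is handed in: The hatch is shut (opening under 0.03 rad), the stud is pushed in (more than 9 mm of its 12 mm) and its lever is turned to the locked position (more than 1.3 rad clockwise of the lined-up position), all at rest (value of joint hatch below 0.03 rad and value of joint plunge above 0.009 m and value of joint lever above 1.3 rad and velocity of joint hatch between -0.05 and 0.05 rad/s and velocity of joint lever between -0.05 and 0.05 rad/s); the robot touches nothing.
It fails at once if a bystander is moved more than 30 mm (distance of any of jar, driver, old_filter, reagent, beaker, tip_box, wash_bottle from where it was at the start of the episode above 0.03 m).
It fails at once if a standing bystander is knocked over (angle between any of jar, reagent, beaker, wash_bottle's own z axis and vertical above 0.6 rad).
It also fails if it takes over 67 s, if anything falls off the work surface, if the arm or the gripper's body presses on something with over 40 N, if the wrist force passes 120 N, or if a joint passes its speed limit or range.

## Working session

There is one attempt and no reset: what is moved stays moved. The work goes in short steps, Python scripts to look and compute and a shell command to move; the robot and the scene stay as the last step left them, time stands still between calls to the robot, and variables do not carry over. Pictures are saved under pics/ and viewed, about 8 in all and at most 12, crops included, and the job is handed in when it is done.

```bash
ls; mkdir -p pics; cat > h.py <<'E'
from rig import *
import numpy as np, cv2
def snap(n,fn=None):
    d=get_image(n)
    if fn: cv2.imwrite('pics/'+fn,cv2.cvtColor(d['frame'],cv2.COLOR_RGB2BGR))
    return d
def K(d):
    f=200/np.tan(np.radians(d['fov_y'])/2)
    return np.array([[f,0,d['cx']],[0,f,d['cy']],[0,0,1.]])
def ray(d,uv):
    k=K(d);s=(np.array(uv,float)-[d['cx'],d['cy']])/k[0,0]
    u=s.copy()
    for _ in range(30): u=s/(1+d['k1']*(u@u))
    T=np.array(d['world_to_cam']);R=T[:3,:3];c=-R.T@T[:3,3]
    v=R.T@np.array([u[0],-u[1],-1]);return c,v/np.linalg.norm(v)
def atz(d,uv,z):
    c,v=ray(d,uv);return c+v*(z-c[2])/v[2]
def proj(d,P):
    T=np.array(d['world_to_cam']);p=T[:3,:3]@np.array(P,float)+T[:3,3]
    s=np.array([p[0],-p[1]])/-p[2];s=s*(1+d['k1']*(s@s))
    return s*K(d)[0,0]+[d['cx'],d['cy']]
E
python3 - <<'E'
from h import *
for n in('scene','top'):
    d=snap(n,n+'0.png');print(n,d['fov_y'],d['cx'],d['cy'],d['k1'],ray(d,(320,200)))
print(observe())
E
```

```text
pics
scene 52.754064192135004 323.7354079750728 200.66485815101123 -0.09628662032990999 (array([0.2625917 , 0.75923718, 0.97471766]), array([ 0.25505297, -0.64724064, -0.71835057]))
top 45.31053413880617 321.0034852647595 200.39634718180082 0.04473066007485005 (array([0.46414306, 0.00734208, 1.48404419]), array([ 0.05261872, -0.00389124, -0.99860709]))
{'time_s': 0.1, 'q': array([-8.32105216e+01,  2.18396885e+01,  7.43784461e+01,  1.31132083e-03,
        8.38553160e+01, -1.23367430e+01]), 'qvel': array([ 0.04854723, -0.0073547 , -0.08171797,  0.06681852, -0.00199881,
       -0.02692367]), 'joint_efforts': array([ 4.26619707e-03, -4.49219263e+01, -2.31654274e+01, -1.19680099e-04,
        3.72631257e-03, -2.10509643e-05]), 'position': array([ 0.18017535, -0.51941663,  0.24476107]), 'tool_rot': array([[ 3.27647912e-01, -9.44799888e-01, -1.28958959e-04],
       [-9.44799074e-01, -3.27647804e-01,  1.27565477e-03],
       [-1.24749160e-03, -2.96125317e-04, -9.99999178e-01]]), 'ft_force': array([ 0.48190992, -0.14237208, -1.13461563]), 'wrist_torque': array([-0.01272614,  0.03145765,  0.02126162]), 'grip_width': 0.08561080001638947}
```

View pics/scene0.png

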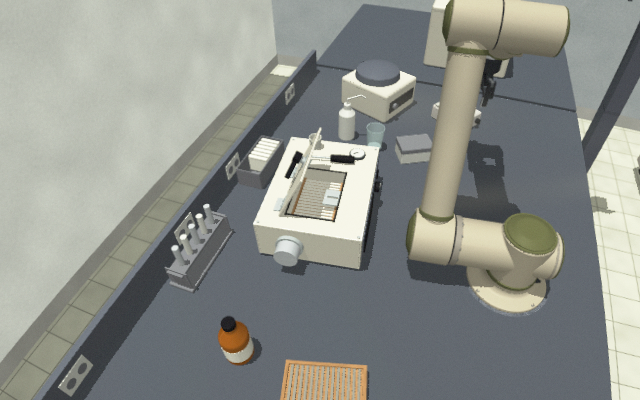

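View pics/top0.png

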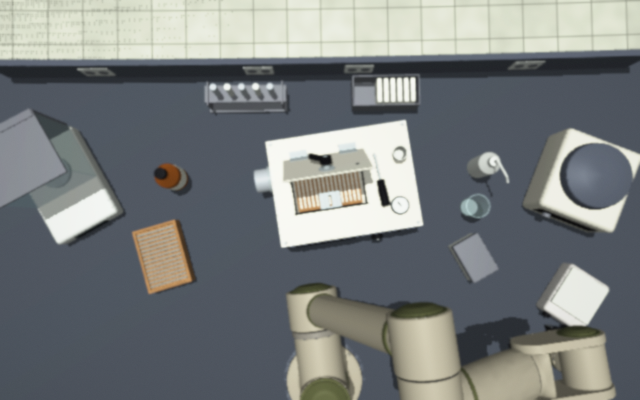

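The top view has the unit's deck corners at about (283,246), (422,224), (267,141) and (406,122), with the hatch standing open and its black lever near (320,158). I'll enlarge that area.

```bash
python3 - <<'E'
from h import *
im=cv2.imread('pics/top0.png')[110:260,250:440]
cv2.imwrite('pics/c1.png',cv2.resize(im,None,fx=4,fy=4,interpolation=cv2.INTER_CUBIC))
d=snap('top')
P=[atz(d,p,.14) for p in((283,246),(422,224),(267,141),(406,122))]
for p in P: print(p.round(4))
print(np.linalg.norm(P[0]-P[1]),np.linalg.norm(P[0]-P[2]),np.linalg.norm(P[1]-P[3]))
E
```

```text
[0.4082 0.1077 0.14  ]
[ 0.4626 -0.2821  0.14  ]
[0.7043 0.1486 0.14  ]
[ 0.7515 -0.2451  0.14  ]
0.39359935624672876 0.29891845011708784 0.2912303726796193
```

View pics/c1.png

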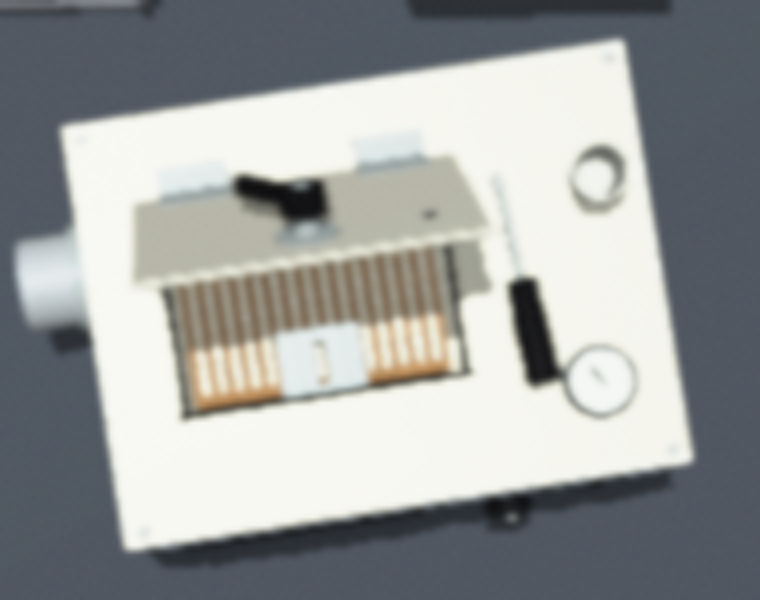

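The enlarged crop gives sharper readings. The deck corners are (280.8,247.8), (423.2,225.5), (265,141.2) and (406.5,119.5). The hatch's free edge runs from (283,181) to (372,168). The hub is at about (326,159) and the lever end at (310,156), pointing left.

```bash
python3 - <<'E'
from h import *
from scipy.optimize import least_squares as LS
d=snap('top')
uv=np.array([(280.75,247.75),(423.25,225.5),(265,141.25),(406.5,119.5)])
L=np.array([(-.15,.2),(-.15,-.2),(.15,.2),(.15,-.2)])
def U(p,l):
    c,s=np.cos(p[2]),np.sin(p[2]);return np.array([p[0]+c*l[0]-s*l[1],p[1]+s*l[0]+c*l[1],l[2]])
f=lambda p:np.concatenate([proj(d,U(p,(*l,.14)))-u for l,u in zip(L,uv)])
r=LS(f,[.58,-.07,.1]);p=r.x;print(p,r.fun.round(1))
def H(a,along,y,h): # along from hinge to free edge, h above outer face
    # outer face at 6mm over deck plane when shut
    h=h+.006;return (.085-along*np.cos(a)+h*np.sin(a),.045+y,.14+along*np.sin(a)+h*np.cos(a))
e=[((283.25,181),(.165,.115)),((372.25,168),(.165,-.115))]
g=lambda a:np.concatenate([proj(d,U(p,H(a[0],*l,-.003)))-u for u,l in e])
r=LS(g,[.9]);a=r.x[0];print('a',a,r.fun.round(1))
print('hub px',proj(d,U(p,H(a,.125,0,.035))))
for t in np.arange(-1.5,-.3,.1): print(round(t,1),proj(d,U(p,H(a,.125-.065*np.cos(t),-.065*np.sin(t),.027))).round(1))
for n,q in dict(edge=(a,.165,0,0),stud=(a,.125,0,.035),edge0=(0,.165,0,0),stud0=(0,.125,0,.035)).items(): print(n,U(p,H(*q)).round(4))
np.save('p.npy',[*p,a])
E
```

```text
[ 0.58097849 -0.0659432   0.13427608] [ 0.7 -0.8 -0.5 -0.3  0.7  0.3 -0.9  0.8]
a 1.1202379619781713 [-0.4  0.4  1.4 -0.5]
hub px [325.05104635 155.32727452]
-1.5 [300.3 161.6]
-1.4 [300.5 160.7]
-1.3 [301.  159.9]
-1.2 [301.7 159.1]
-1.1 [302.6 158.2]
-1.0 [303.8 157.4]
-0.9 [305.1 156.6]
-0.8 [306.6 155.8]
-0.7 [308.4 155. ]
-0.6 [310.2 154.3]
-0.5 [312.2 153.6]
-0.4 [314.3 152.9]
edge [ 0.5933 -0.0189  0.2911]
stud [ 0.6418 -0.0123  0.2704]
edge0 [ 0.4957 -0.0321  0.146 ]
stud0 [ 0.5353 -0.0267  0.181 ]
```

The hatch is at about 1.12 rad and the lever at about -0.75 rad. The unit is at (0.581, -0.066) with yaw 0.134. Next I'll work out the closing path.

```bash
cat >> h.py <<'E'
px,py,yaw,a0=np.load('p.npy')
Ru=np.array([[np.cos(yaw),-np.sin(yaw),0],[np.sin(yaw),np.cos(yaw),0],[0,0,1]])
def W(l): return Ru@np.array(l,float)+[px,py,0]
def toU(w): return Ru.T@(np.array(w)-[px,py,0])
E
python3 - <<'E'
from h import *
prev=None
for a in (1.25,1.1,.9,.7,.5,.3,.15,0,-.03):
    al,h=.150,.006
    t=W((.085-al*np.cos(a)+h*np.sin(a)+.011,-.005,.14+al*np.sin(a)+h*np.cos(a)+.014))
    print(a,t.round(4),None if prev is None else (t-prev).round(4));prev=t
print('start behind edge',W((.085-.165*np.cos(1.12)+.006*.9+.03,-.005,.28)))
E
python3 -m crank '[0,0,-0.1,0,0,0.04,0, 0,0,-0.1,0,0,0.04,0, 0,0,0,0.02,0.02,0.04,0, 0,0,0,0.03,0.03,0.02,0, 0,0,0,0.03,0.03,0,0, 0,0,0,0.03,0.03,0,0, 0,0,0,0.03,0.03,0,0, 0,0,0,0.03,0.03,0,0, 0,0,0,0.03,0.03,0,0, 0,0,0,0.03,0.03,0,0, 0,0,0,0.03,0.03,0,0, 0,0,0,0.03,0.03,0,0, 0,0,0,0.03,0.03,0,0, 0,0,0,0.03,0.03,0,0, 0,0,0,0.03,0.03,0,0, 0,0,0,0.03,0.03,0,0,0,0,0,0.02,0.02,0,0,0,0,0,0,0,0,0]' 40
```

```text
1.25 [ 0.6356 -0.0636  0.2982] None
1.1 [ 0.6147 -0.0664  0.2904] [-0.0209 -0.0028 -0.0078]
0.9 [ 0.589  -0.0699  0.2752] [-0.0256 -0.0035 -0.0152]
0.7 [ 0.5669 -0.0729  0.2552] [-0.0221 -0.003  -0.02  ]
0.5 [ 0.5492 -0.0753  0.2312] [-0.0177 -0.0024 -0.024 ]
0.3 [ 0.5365 -0.077   0.2041] [-0.0127 -0.0017 -0.0271]
0.15 [ 0.5307 -0.0778  0.1823] [-0.0058 -0.0008 -0.0217]
0 [ 0.5281 -0.0781  0.16  ] [-0.0026 -0.0003 -0.0223]
-0.03 [ 0.528  -0.0781  0.1555] [-0.0001 -0.     -0.0045]
start behind edge [ 0.62972356 -0.06440369  0.28      ]
time_s: 2.0
position: [0.6119, -0.087, 0.3839]
tool_rot: [[0.137, -0.991, -0.001], [-0.991, -0.137, 0.001], [-0.001, 0.001, -1.0]]
ft_force: [-0.0, -0.3, 0.1]
grip_width: 0.0002
```

```bash
python3 -m crank '[0,0,0,0.02,0.013,0,0, 0,0,0,0.013,0.01,-0.01,0, 0,0,0,0,0,-0.025,0, 0,0,0,0,0,-0.025,0, 0,0,0,0,0,-0.025,0, 0,0,0,-0.01,0,-0.002,0, 0,0,0,-0.01,-0.001,-0.003,0, 0,0,0,-0.01,-0.0015,-0.004,0, 0,0,0,-0.013,-0.002,-0.007,0, 0,0,0,-0.013,-0.002,-0.008,0]'; python3 -c "
from h import *
snap('top','t2.png')"
```

```text
time_s: 3.0
position: [0.5867, -0.0733, 0.2755]
tool_rot: [[0.133, -0.991, 0.001], [-0.991, -0.133, 0.0], [-0.0, -0.001, -1.0]]
ft_force: [2.1, 0.0, -0.8]
grip_width: 0.0001
```

```bash
python3 -m crank '[0,0,0,-0.011,-0.0015,-0.01,0, 0,0,0,-0.011,-0.0015,-0.01,0, 0,0,0,-0.009,-0.001,-0.012,0, 0,0,0,-0.009,-0.001,-0.012,0, 0,0,0,-0.006,-0.001,-0.0135,0, 0,0,0,-0.006,-0.001,-0.0135,0, 0,0,0,-0.003,0,-0.011,0, 0,0,0,-0.003,0,-0.011,0, 0,0,0,-0.0013,0,-0.008,0, 0,0,0,-0.0013,0,-0.008,0, 0,0,0,0,0,-0.006,0, 0,0,0,0,0,-0.003,0, 0,0,0,0,0,0,0]'
```

```text
time_s: 4.35
position: [0.5265, -0.0802, 0.1599]
tool_rot: [[0.134, -0.991, 0.001], [-0.991, -0.134, -0.001], [0.001, -0.001, -1.0]]
ft_force: [-6.0, 0.9, 14.7]
grip_width: -0.0002
```

```bash
python3 -m crank '[0,0,0,0,0,-0.001,0, 0,0,0,0,0,0,0, 0,0,0,0,0,0.03,0, 0,0,0,0,0,0.05,0, 0,0,0,-0.03,-0.03,0.03,0, 0,0,0,-0.04,-0.04,0.01,0,0,0,0,-0.04,-0.04,0,0,0,0,0,0,0,0,0]'; python3 - <<'E'
from h import *
d=snap('top','t3.png')
im=cv2.imread('pics/t3.png')[130:250,260:400]
for r in((.125,0,'s'),):
    print('stud0 px',proj(d,W((-.04,.045,.181))),'t=-.75 tip',proj(d,W((-.04+.065*np.cos(.75),.045+.065*np.sin(.75),.178))))
cv2.imwrite('pics/c3.png',cv2.resize(im,None,fx=5,fy=5,interpolation=cv2.INTER_CUBIC))
E
```

```text
time_s: 5.15
position: [0.4249, -0.1824, 0.2755]
tool_rot: [[0.128, -0.992, 0.0], [-0.992, -0.128, -0.002], [0.002, -0.0, -1.0]]
ft_force: [0.3, 0.9, -0.5]
grip_width: 0.0005
stud0 px [330.61672649 198.88926024] t=-.75 tip [311.9148963  184.23227206]
```

View pics/c3.png

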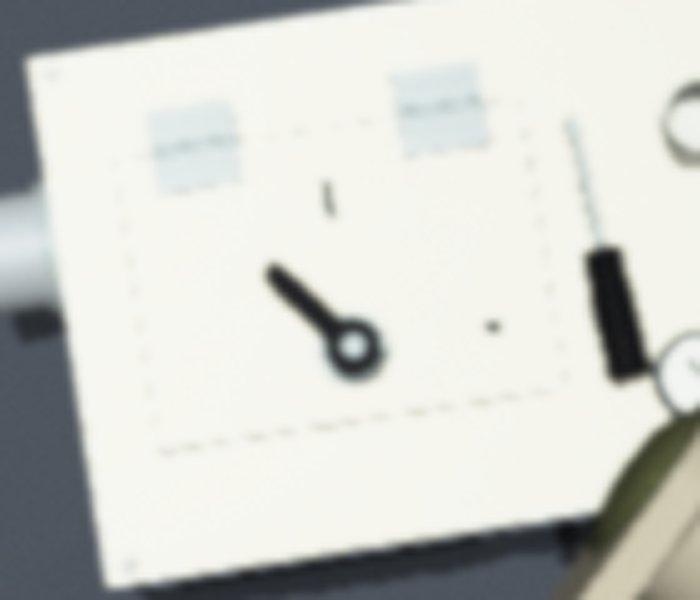

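The hatch lies flat on the deck. The hub is at (331,199.6), which matches the prediction to about 2 mm. The lever tip is at (314,184), so the lever is at about -0.64 rad. My plan is to pinch the lever with open jaws, which also lines it up, then push down while gripping and turn about the stud.

```bash
python3 - <<'E'
from h import *
d=snap('top');s=atz(d,(331,199.6),.181);print('stud',s,W((-.04,.045,.181)))
s=(s+W((-.04,.045,.181)))/2;s[2]=0;np.save('s.npy',s)
pos=observe()['position']
print('stud used',s,'pre',s+Ru@[.042,.02,.26],'pinch',s+Ru@[.042,0,.172]);print(s+Ru@[.042,.02,.26]-pos, Ru[:,0],Ru[:,1])
E
```

```text
stud [ 0.53335725 -0.02770971  0.181     ] [ 0.53531426 -0.02670318  0.181     ]
stud used [ 0.53433576 -0.02720645  0.        ] pre [ 0.57328024 -0.00176381  0.26      ] pinch [ 0.5759577  -0.02158378  0.172     ]
[ 0.14596534  0.17805216 -0.0151494 ] [0.9909985  0.13387294 0.        ] [-0.13387294  0.9909985   0.        ]
```

```bash
python3 -m crank '[0,0,0.006,0.025,0.03,0,100, 0,0,0,0.025,0.03,0,100, 0,0,0,0.025,0.03,0,100, 0,0,0,0.025,0.03,0,100, 0,0,0,0.025,0.03,0,100, 0,0,0,0.021,0.028,0,100, 0,0,0,0,0,-0.015,100, 0,0,0,0,0,0,100]'
```

```text
time_s: 6.05
position: [0.5736, 0.0013, 0.2576]
tool_rot: [[0.143, -0.99, -0.004], [-0.99, -0.143, 0.001], [-0.002, 0.004, -1.0]]
ft_force: [-0.8, 0.2, 0.4]
grip_width: 0.0854
```

```bash
python3 -m crank '[0,0,0,0,0,-0.025,100, 0,0,0,0,0,-0.025,100, 0,0,0,0,0,-0.02,100, 0,0,0,0,0,-0.01,100, 0,0,0,0,0,0,100]'; python3 - <<'E'
from h import *
s=np.load('s.npy');o=observe();print(s+Ru@[.042,0,.172]-o['position'],o['q'][5])
d=snap('scene','s4.png')
u=proj(d,s+[0,0,.18]).astype(int);print(u)
im=cv2.imread('pics/s4.png')[u[1]-60:u[1]+40,u[0]-70:u[0]+70]
cv2.imwrite('pics/c4.png',cv2.resize(im,None,fx=5,fy=5,interpolation=cv2.INTER_CUBIC))
E
```

```text
time_s: 6.55
position: [0.5733, -0.0009, 0.1792]
tool_rot: [[0.139, -0.99, -0.002], [-0.99, -0.139, 0.0], [-0.001, 0.002, -1.0]]
ft_force: [-0.4, -0.1, -0.8]
grip_width: 0.0854
[ 0.00265547 -0.02066296 -0.00719639] 70.06185260129185
[331 184]
```

View pics/c4.png

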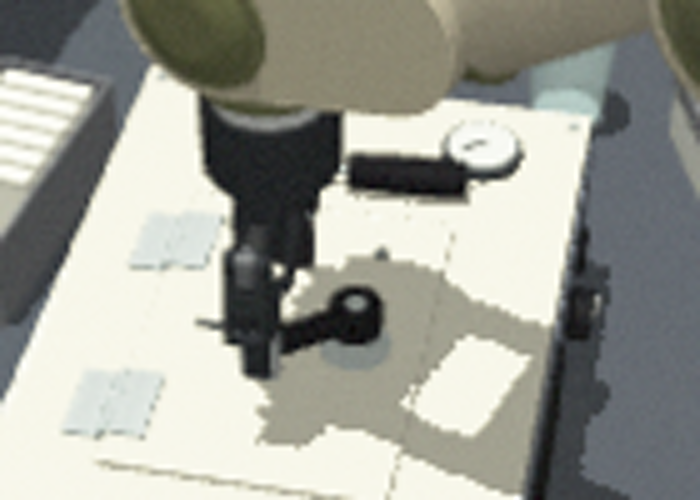

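The lever sits between the open jaws, with the left finger outside it at about (258,330) in the crop. I'll move over, lower, and close.

```bash
python3 -m crank '[0,0,0,0,0,-0.007,100, 0,0,0,0.001,-0.007,0,100, 0,0,0,0.001,-0.007,0,100, 0,0,0,0,-0.007,0,100, 0,0,0.005,0,0,0,60, 0,0,0,0,0,0,40,0,0,0,0,0,0,20,0,0,0,0,0,0,0,0,0,0,0,0,0,0,0,0,0,0,0,0,0,0,0,0,0,0,0,0]' 40; python3 - <<'E'
from h import *
s=np.load('s.npy');o=observe();print(s+Ru@[.042,0,.172]-o['position'],o['q'].round(1),o['wrist_torque'])
E
```

```text
time_s: 7.7
position: [0.5756, -0.0211, 0.1731]
tool_rot: [[0.144, -0.99, 0.0], [-0.99, -0.144, 0.002], [-0.002, -0.001, -1.0]]
ft_force: [0.9, 6.9, 2.2]
grip_width: 0.0132
[ 0.00034701 -0.00047257 -0.00105685] [-13.9  27.8  76.9   0.1  75.3  67.8] [ 1.08775559 -0.0940561  -0.32726972]
```

Gripped at 13.2 mm, with the tool yaw within 0.01 rad of lined up. I'll push down while gripping.

```bash
python3 -m crank '[0,0,0,0,0.0005,0,0, 0,0,0,0,0,-0.002,0, 0,0,0,0,0,-0.002,0, 0,0,0,0,0,-0.002,0, 0,0,0,0,0,-0.002,0,0,0,0,0,0,-0.002,0,0,0,0,0,0,-0.002,0,0,0,0,0,0,-0.001,0,0,0,0,0,0,0,0]' 90
```

```text
time_s: 8.6
position: [0.5758, -0.0207, 0.161]
tool_rot: [[0.144, -0.99, 0.001], [-0.99, -0.144, 0.001], [-0.001, -0.002, -1.0]]
ft_force: [-1.2, 6.0, 8.6]
grip_width: 0.0118
```

```bash
python3 -m crank '[0,0,0,0,0,0,40, 0,0,0,0,0,0,40, 0,0,0,0,0,0,40, 0,0,0,0,0,0.02,40, 0,0,0,0,0,0.035,40, 0,0,0,-0.0205,-0.003,0.005,0, 0,0,0,-0.0205,-0.003,0,0, 0,0,0,0,0,0,0, 0,0,0,0,0,-0.01,0, 0,0,0,0,0,-0.01,0, 0,0,0,0,0,-0.01,0,0,0,0,0,0,0,0]' 40;python3 - <<'E'
from h import *
s=np.load('s.npy');o=observe();print(s+[0,0,.183]-o['position'])
d=snap('scene','s5.png')
im=cv2.imread('pics/s5.png')[125:225,260:400]
cv2.imwrite('pics/c5.png',cv2.resize(im,None,fx=5,fy=5,interpolation=cv2.INTER_CUBIC))
E
```

```text
time_s: 9.8
position: [0.5342, -0.0274, 0.1876]
tool_rot: [[0.144, -0.99, -0.004], [-0.99, -0.144, 0.001], [-0.002, 0.004, -1.0]]
ft_force: [-0.4, 0.1, -1.0]
grip_width: -0.0002
[ 0.00016704  0.00023648 -0.00463536]
```

View pics/c5.png

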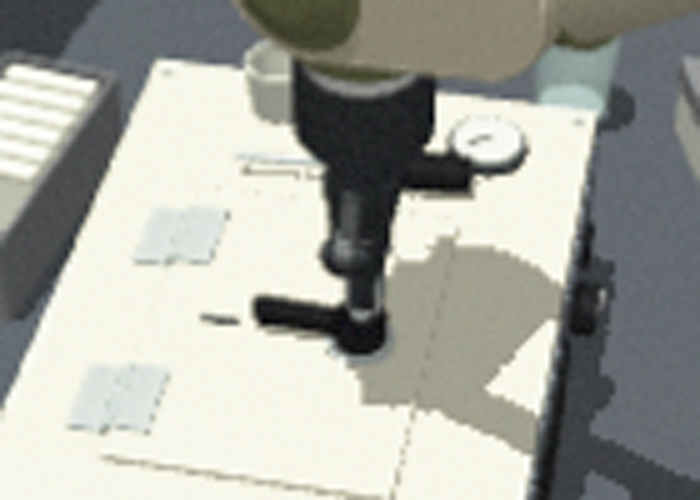

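The lever points at the bar mark (220,320), and the hub sits low and directly under the fingertips. I'll press it home.

```bash
python3 -m crank '[0,0,0,0,0,-0.003,0, 0,0,0,0,0,-0.003,0, 0,0,0,0,0,-0.002,0, 0,0,0,0,0,0,0,0,0,0,0,0,-0.001,0,0,0,0,0,0,0,0]'
```

```text
time_s: 10.45
position: [0.5348, -0.0277, 0.1819]
tool_rot: [[0.144, -0.99, 0.002], [-0.99, -0.144, -0.001], [0.001, -0.001, -1.0]]
ft_force: [-2.2, 0.4, 7.7]
grip_width: -0.0001
```

```bash
python3 -m crank '[0,0,0,0,0,-0.002,0, 0,0,0,0,0,-0.002,0, 0,0,0,0,0,0,0]'
```

```text
time_s: 10.75
position: [0.5353, -0.0279, 0.1814]
tool_rot: [[0.145, -0.989, 0.006], [-0.989, -0.145, -0.002], [0.003, -0.006, -1.0]]
ft_force: [-9.5, 1.9, 34.9]
grip_width: 0.0002
```

The press force rose to 35 N with the tip at the home height, so the stud is home. Next I'll work out the sweep arc, with closed fingertips pushing on the lever's left side.

```bash
python3 - <<'E'
from h import *
s=np.load('s.npy');prev=observe()['position']
def g(t,e=0,r=.045):
    o=.007+.0145*abs(np.cos(t))+.011*abs(np.sin(t))+e
    return s+Ru@[r*np.cos(t)+o*np.sin(t),-r*np.sin(t)+o*np.cos(t),.166]
for t,e in[(0,.012),(0,0)]+[(x,0) for x in np.arange(.15,1.65,.15)]+[(1.6,0),(1.6,-.003)]:
    w=g(t,e);print(round(t,2),w.round(4),(w-prev).round(4));prev=w
E
```

```text
0 [0.5744 0.012  0.166 ] [ 0.0392  0.0399 -0.0154]
0 [5.761e-01 1.000e-04 1.660e-01] [ 0.0016 -0.0119  0.    ]
0.15 [ 0.5797 -0.0049  0.166 ] [ 0.0036 -0.0051  0.    ]
0.3 [ 0.5827 -0.0109  0.166 ] [ 0.003  -0.0059  0.    ]
0.45 [ 0.5848 -0.0176  0.166 ] [ 0.0021 -0.0067  0.    ]
0.6 [ 0.5858 -0.0249  0.166 ] [ 0.001  -0.0074  0.    ]
0.75 [ 0.5856 -0.0327  0.166 ] [-0.0003 -0.0078  0.    ]
0.9 [ 0.5838 -0.0406  0.166 ] [-0.0017 -0.0079  0.    ]
1.05 [ 0.5806 -0.0484  0.166 ] [-0.0033 -0.0078  0.    ]
1.2 [ 0.5758 -0.0557  0.166 ] [-0.0048 -0.0073  0.    ]
1.35 [ 0.5696 -0.0621  0.166 ] [-0.0062 -0.0064  0.    ]
1.5 [ 0.5621 -0.0674  0.166 ] [-0.0075 -0.0053  0.    ]
1.6 [ 0.5574 -0.07    0.166 ] [-0.0047 -0.0026  0.    ]
1.6 [ 0.5544 -0.0703  0.166 ] [-0.003  -0.0003  0.    ]
```

```bash
python3 -m crank '[0,0,0,0,0,0.02,0, 0,0,0,0,0,0.02,0, 0,0,0,0.02,0.02,0,0, 0,0,0,0.02,0.02,0,0, 0,0,0,0,0.002,0,0, 0,0,0,0,0,-0.02,0, 0,0,0,0,0,-0.02,0, 0,0,0,0,0,-0.008,0,0,0,0,0,0,0,0]'
```

```text
time_s: 11.65
position: [0.5739, 0.0141, 0.1681]
tool_rot: [[0.144, -0.99, -0.002], [-0.99, -0.144, 0.0], [-0.001, 0.002, -1.0]]
ft_force: [0.1, -0.4, 0.9]
grip_width: -0.0003
```

```bash
python3 -m crank '[0,0,0,0.001,-0.007,-0.001,0, 0,0,0,0.001,-0.007,0,0, 0,0,0,0.0036,-0.005,0,0, 0,0,0,0.003,-0.006,0,0, 0,0,0,0.002,-0.007,0,0, 0,0,0,0.001,-0.0074,0,0, 0,0,0,0,-0.0078,0,0, 0,0,0,-0.0017,-0.008,0,0, 0,0,0,-0.0033,-0.0078,0,0, 0,0,0,-0.0048,-0.0073,0,0, 0,0,0,-0.006,-0.0064,0,0, 0,0,0,-0.0075,-0.0053,0,0, 0,0,0,-0.005,-0.0025,0,0, 0,0,0,-0.003,0,0,0, 0,0,0,0,0,0,0]'
```

```text
time_s: 13.15
position: [0.5569, -0.0701, 0.1686]
tool_rot: [[0.144, -0.99, 0.008], [-0.99, -0.144, -0.0], [0.001, -0.008, -1.0]]
ft_force: [12.5, 2.9, -4.7]
grip_width: -0.0002
```

```bash
python3 -m crank '[0,0,0,0.007,0,0,0, 0,0,0,0.005,0,0.01,0, 0,0,0,0,0,0.04,0, 0,0,0,0,0,0.05,0, 0,0,0,-0.03,-0.03,0.03,0, 0,0,0,-0.04,-0.04,0,0, 0,0,0,-0.04,-0.04,0,0,0,0,0,-0.04,-0.04,0,0,0,0,0,0,0,0,0,0,0,0,0,0,0,0]'; python3 - <<'E'
from h import *
a=snap('top','t6.png');b=snap('scene','s6.png')
A=cv2.resize(cv2.imread('pics/t6.png')[110:260,250:440],None,fx=4,fy=4,interpolation=cv2.INTER_CUBIC)
cv2.imwrite('pics/c6.png',A)
cv2.imwrite('pics/c7.png',cv2.resize(cv2.imread('pics/s6.png')[110:270,240:420],None,fx=3.7,fy=3.7,interpolation=cv2.INTER_CUBIC))
E
```

```text
time_s: 14.15
position: [0.4312, -0.2057, 0.297]
tool_rot: [[0.142, -0.99, -0.0], [-0.99, -0.142, -0.0], [0.0, 0.0, -1.0]]
ft_force: [0.3, 0.7, -0.2]
grip_width: -0.0003
```

View pics/c6.png

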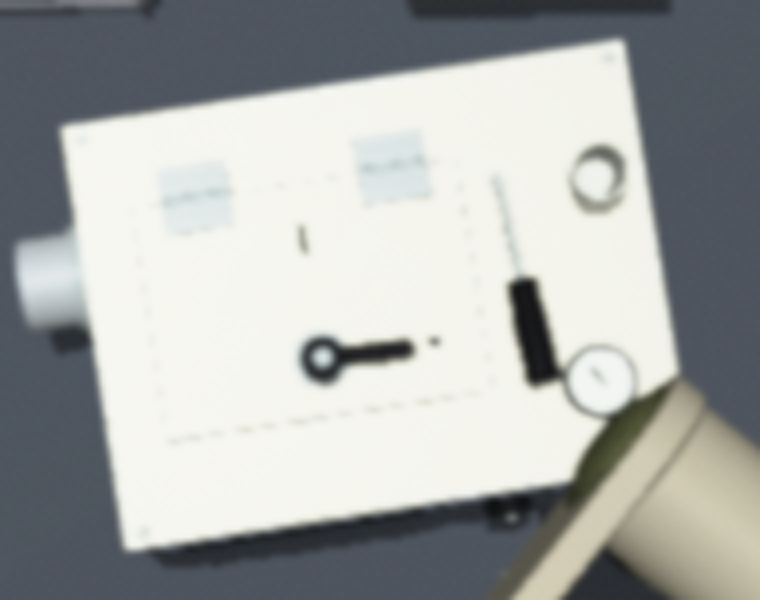

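View pics/c7.png

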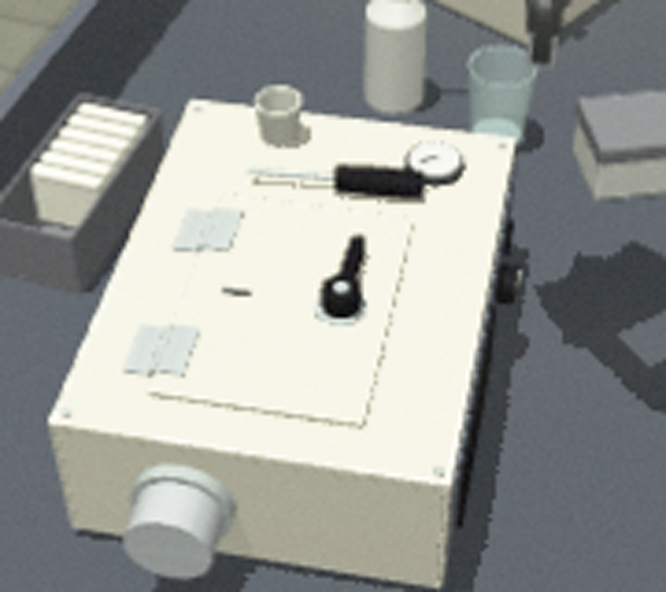

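The lever runs from the hub at (323,358) to (410,349), pointing at the round mark at (434,342). The hatch is flat, and the pot (598,180) and screwdriver (530,330) haven't moved. The robot is clear, so I'll hand in.

```bash
python3 -c "
from rig import *
print(close_job())"
```

```text
the job is handed in; nothing more can be done
None
```

The hatch is shut and locked, and I handed the job in at about 14 s on the robot's clock, well under the 67 s limit. The hand-in reports no verdict.

- **Shutting:** I pushed the hatch down with closed fingertips until they were at the shut height, with about 15 N against the deck.
- **Lining up and pushing in:** I pinched the lever to line it up, within about 0.01 rad by the tool's angle. Then I pushed the stud in 12 mm and pressed the hub until it stopped hard at the home height, at 35 N.
- **Locking:** I swept the lever clockwise until it met its stop at about 12 N.

The last pictures show the hatch flat and the lever pointing at the round mark. The pot and screwdriver are where they were at the start, and the arm is clear of everything. I didn't compare the old filter or the amber bottle in the final pictures, but the arm never went near them. No check failed or disagreed, though hatch, stud and lever were judged only from pictures, tool position and contact forces, as the joints can't be read directly.

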